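# Open the water filter's filler cap, whichever way it unscrews

## Robot

A 6-joint arm with a two-finger parallel gripper is mounted at the origin on a cart in front of the work surface, level with it; the furniture and walls round the work are solid. World frame = base frame: x ahead of the robot, y to its left, z up, the work surface at z = 0. Lengths are in m, angles in rad, forces in N, time in s.
With the tool pointing down it reaches from about 0.4 to 0.825 m from the base axis. Payload 7 kg.
Tool frame: the origin (TCP) lies at the very end of the fingers, on their centre line; the grasp point (between the pads) lies 19 mm behind it (r.tcp_to_grasp is the distance from the TCP to the grasp point, in m); z points along the fingers, y is the line along which they close (so a half turn about z gives the same grasp; the last joint's range is limited). The gripper opens to 85 mm and grips with 20 to 120 N. Pads are 22 mm wide; open, the fingers measure 114 mm over their backs; the gripper's body (76 mm by 85 mm) begins 54 mm behind the grasp point. The pads swing forward as they close: fully open they stand 13 mm farther back than shut.
Start: joints at [-0.83, 0.359, 0.012, 0, -1.224, -0.288], TCP at [0.295, -0.607, 0.231] pointing down, gripper open.
Joint ranges: [-3.07, 3.07], [-1.43, 2.12], [-1.02, 1.25], [-3.03, 1.67], [-3.05, -0], [-3.03, 3.03]. Speed limits (rad/s): [2.39, 2.39, 3.01, 3.14, 3.14, 3.14].

## Interface

Orientations are given as a rotation vector (axis times angle).
In Python, from rig import r gives the robot as it stands.
- The arm moves only by the tool send_rows, never from a script. Its argument "moves" is a list of rows, each a list of 6 numbers: the shift along the tool's x, y, z in cm, then the turn, a rotation vector about the tool's x, y, z in rad. In form: [[x, y, z, rx, ry, rz], ...]. A call has 1 to 8 rows; each row is the pose to reach, as a shift and turn from the pose commanded when the call began, along the tool's axes at that moment; what a row does not reach only later rows make up. A row lasts 1/10 s, in which the tool goes at most 50 mm and 8.59 degrees, less where a joint would pass 70% of its speed; a pose out of reach is approached as far as the arm can. A call with a gripper value outside its range is refused whole. "grip" is the opening, from 0 (shut) to 1 (fully open), set as the call begins (left out, the last holds). The fingers move at their own pace and stop on an object; "force" is the grip in N (left out, the last holds). Time passes only in rows, so rows that repeat a pose let the fingers close. It gives the time, the measured TCP pose, the force, the opening and the grip force at its end, in the units of the state.
- r.state(): the state, without advancing time (a new reading comes with each control period).
- r.read_camera(name): name is "side" or "top" or "wrist"; returns the picture (480x640x3 uint8, blue, green, red); there is no depth.
- r.camera_params(name): a dict with "mtx" (3x3 intrinsics, pixels), "view" (4x4, takes a point from world to camera coordinates); the wrist camera has in their place "T_tool_cam" (4x4, takes a point from camera to tool coordinates, whose origin is the TCP and whose axes are the flange's). Camera axes: x right, y down, z forward; pixel columns grow to the right and rows downward; lengths in m; the calibration is good to about 2 mm. A picture is of the moment at which its call begins: read the wrist's pose just before it. camera_params takes no time and is no camera call.
- r.hand_in(): hands the job in; it is judged then, once.
The state is a dict: "time": time; "joint_pos": joint angles; "qvel": joint speeds; "tau": joint torques, N m; "ee_pos": TCP position; "ee_rot": TCP orientation; "force": force on the tool from outside, world axes, zero at the start; "moment": the same for the moment, N m; "width": finger opening in m; "finger_force": force on a finger pad.
Only numpy, scipy, OpenCV 4.12 (cv2) and the standard library are available. Lean on these libraries where they do the work, as an engineer would, in place of code of your own. Each camera call takes 0.05 s, during which the arm holds its last target. There are 200 camera calls.

## Task

Get the worktop water filter ready for refilling: first push its open filter drawer fully home until it clicks in. Then unscrew the filler cap on top by its knob - nobody remembers whether its thread is right- or left-handed, so try one way and, if it stops hard, the other - and lift it off, level. Finish holding the cap still in the gripper, well clear (at least 5 cm) above the filter, with the drawer still home and the mug, spice jar and tin left where they stand.

Things in the scene. Friction and masses are not known exactly. Their poses are not given: they have to be found in the camera images.
- unit: The worktop water filter, a white fixed box 180 mm deep (its x), 150 mm wide (its y). Origin on the worktop (z = 0) under its middle; its x axis points from its front (robot side, x = -85 mm) to its back (x = +95 mm). The front part is 90 mm high, the rear part (x > +17 mm) 112 mm.
- drawer (a joint): How far the filter drawer in the unit's front stands open, m: 0 = home (front flush, ledge 15 mm proud), travel 60 mm. It slides along the unit's x with 1 to 2 N of friction. A sprung detent resists with some 5 N from about 9 to 4 mm open, then snaps the drawer home and keeps it there.
- ledge (a point): Middle of the front edge of the metal pull ledge on the drawer front: 70 mm wide (along y), 7 mm thick, standing 15 mm out of the front, 52 mm above the worktop. Push here along the unit's +x to close the drawer. The axes are the unit's.
- neck_top (a point): Centre of the top of the fixed round metal filler neck (72 mm across), on which the cap's flange rests, 96 mm above the worktop. Its quick thread may be right- or left-handed, which cannot be seen: one way the cap meets a hard stop within 10 degrees; the other way it turns freely and, 50 to 95 degrees from where it stood, lifts straight off. It does not rise as it turns.
- cap_knob (a point): Centre of the round, finely ribbed knob of the grey filler cap: 42 mm across, 30 mm high, to be gripped across its sides from any direction and turned about the vertical. Below it a flange 66 mm across, 8 mm thick (its top 15 mm, its underside 23 mm below this point), and a 16 mm stem with two lugs inside the neck. On the neck this point is 119 mm above the worktop. Weight about 80 g.
- mug_1_mid (a point): Bystander, to be left alone: green mug, 86 x 118 x 96 mm with handle. The point is at its middle, half-way up; z is its upright axis.
- spice_jar_5_mid (a point): Bystander, to be left alone: spice jar, 42 mm across, 96 mm high. The point is at its middle, half-way up; z is its upright axis.
- tin_3_mid (a point): Bystander, to be left alone: food tin, 75 mm across, 110 mm high. The point is at its middle, half-way up; z is its upright axis.
Mind the look-alikes: they are no part of the job. Leave any purple look-alike of the part that bears cap_knob alone. There is more than one size of the unit; the one meant has the size given above.

How it is judged:
On the way, in this order (a step that is already met when the one before it is completed fails the run):
1. the filter drawer is pushed home past its detent (value of joint drawer below 0.003 m and height (world z) of cap_knob below 0.14 m), for 0.2 s.
2. the cap is off the neck, held by the fingers (height (world z) of cap_knob above 0.16 m and contact force between the fingers and cap above 1 N and angle between cap_knob's own z axis and vertical below 0.5 rad), for 0.2 s.
At the end, for the whole second after the job is handed in: The drawer is less than 3 mm open; the cap is held by the fingers (over 1 N), the middle of its knob over 160 mm above the worktop (about 40 mm above where it stood), tilted less than 0.5 rad, and still (under 0.05 m/s) (all of step 2 and value of joint drawer below 0.003 m and linear speed of cap below 0.05 m/s); the arm keeps its last pose, push and grip.
It fails at once if mug_1 is shoved (more than 3 cm) or tipped over (distance of mug_1_mid from where it was at the start of the episode above 0.03 m or angle between mug_1_mid's own z axis and vertical above 0.6 rad).
It fails at once if spice_jar_5 is shoved (more than 3 cm) or tipped over (distance of spice_jar_5_mid from where it was at the start of the episode above 0.03 m or angle between spice_jar_5_mid's own z axis and vertical above 0.6 rad).
It fails at once if tin_3 is shoved (more than 3 cm) or tipped over (distance of tin_3_mid from where it was at the start of the episode above 0.03 m or angle between tin_3_mid's own z axis and vertical above 0.6 rad).
It also fails if it takes over 58 s, if anything falls off the work surface, if the arm or the gripper's body presses on something with over 40 N, if the wrist force passes 120 N, or if a joint passes its speed limit or range.

## Working session

There is one attempt and no reset: what is moved stays moved. The work goes in short steps, Python scripts to look and compute and a tool call to move; the robot and the scene stay as the last step left them, time stands still between calls to the robot, and variables do not carry over. Pictures are saved under pics/ and viewed, at most 10 in all, crops included, and the job is handed in when it is done.

Besides the shell and the picture viewer there is one more tool, called after ">>>" as name(argument=value, ...), one argument or row to a line, values as JSON. send_rows: Moves the arm, as the interface text tells. Its arguments: {"type":"object","properties":{"moves":{"type":"array","items":{"type":"array","items":{"type":"number"}}},"grip":{"type":"number"},"force":{"type":"number"}},"required":["moves"]}

```bash
mkdir -p pics
cat > h.py <<'E'
import numpy as np, cv2
from rig import r
from scipy.spatial.transform import Rotation as R
def cam(n):
    p=r.camera_params(n); K=np.array(p["mtx"])
    if "view" in p: T=np.linalg.inv(np.array(p["view"]))
    else:
        s=r.state(); W=np.eye(4); W[:3,:3]=R.from_rotvec(s["ee_rot"]).as_matrix(); W[:3,3]=s["ee_pos"]
        T=W@np.array(p["T_tool_cam"])
    return K,T
def ray(c,u,v):
    K,T=c; d=T[:3,:3]@np.linalg.solve(K,[u,v,1.]); return T[:3,3],d
def onz(c,u,v,z):
    o,d=ray(c,u,v); return o+d*(z-o[2])/d[2]
def proj(c,p):
    K,T=c; q=K@(np.linalg.inv(T)@np.r_[p,1])[:3]; return q[:2]/q[2]
E
python3 - <<'E'
from h import *
for n in("side","top"):
    cv2.imwrite(f"pics/{n}0.png",r.read_camera(n)); K,T=cam(n); print(n,T.round(3).tolist(),K.round(0).tolist())
print(r.state())
E
```

```text
side [[0.81, -0.239, 0.535, -0.082], [-0.585, -0.365, 0.724, -0.665], [0.022, -0.9, -0.436, 0.576], [0.0, 0.0, 0.0, 1.0]] [[499.0, 0.0, 322.0], [0.0, 499.0, 242.0], [0.0, 0.0, 1.0]]
top [[-0.026, -0.991, 0.134, 0.337], [-1.0, 0.024, -0.019, 0.14], [0.016, -0.135, -0.991, 1.14], [0.0, 0.0, 0.0, 1.0]] [[519.0, 0.0, 320.0], [0.0, 519.0, 229.0], [0.0, 0.0, 1.0]]
{'time': 0.1, 'joint_pos': array([-8.29888481e-01,  3.59360518e-01,  1.11594953e-02, -3.19502719e-04,
       -1.22412532e+00, -2.88128584e-01]), 'qvel': array([-1.12482695e-03, -2.98296657e-03,  3.40677168e-03,  1.37760888e-03,
       -6.88760598e-05,  3.51365627e-05]), 'tau': array([ 1.02530343e-03, -5.84766233e+01,  2.94110101e+01,  6.95445657e+00,
       -3.18357430e-03, -2.79563167e-06]), 'ee_pos': array([ 0.29509413, -0.60659298,  0.23043006]), 'ee_rot': array([ 7.04887250e-01, -3.06098767e+00, -2.32403462e-03]), 'force': array([ 0.2550723 , -0.25500237,  0.65140078]), 'moment': array([0.03715317, 0.01948041, 0.00752258]), 'finger_force': 0.0, 'width': 0.08556886171708665}
```

View pics/top0.png

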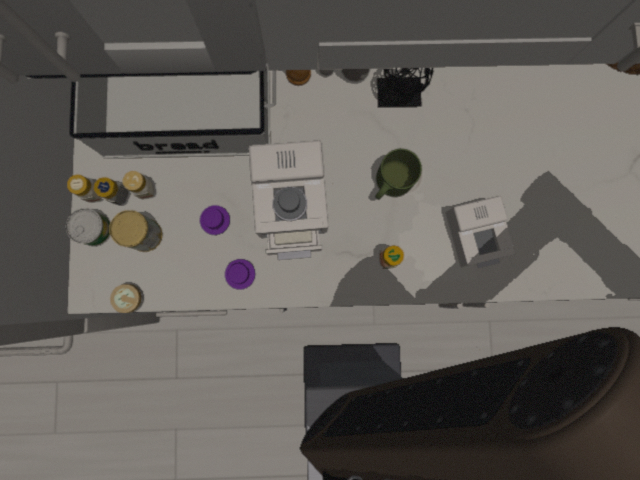

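View pics/side0.png

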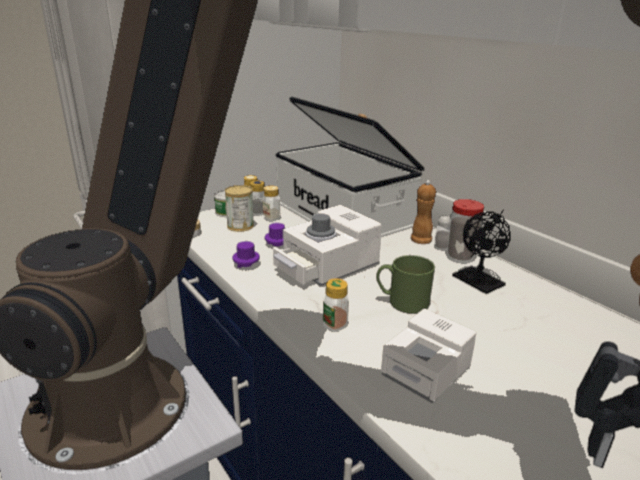

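The top view shows the unit with its grey knob at about (289,201) and the open ledge at about (294,254). Purple look-alikes are at (214,220) and (239,273), the jar at (393,257) and the mug at (400,170). The side view agrees.

Run:
```python
from h import *
im=cv2.imread("pics/top0.png"); c=im[130:270,235:345]
cv2.imwrite("pics/c1.png",cv2.resize(c,None,fx=4.2,fy=4.2,interpolation=cv2.INTER_CUBIC))
c=cam("top")
for n,u,v,z in[("knob",289,199,.134),("ledge",294,255,.052),("jar",394,257,.096),("mug",400,170,.096),("FL",257,233,.09),("FR",326,230,.09),("BL",250,146,.112),("BR",322,142,.112)]:print(n,onz(c,u,v,z).round(3))
```

```text
knob [0.535 0.18  0.134]
ledge [0.432 0.175 0.052]
jar [ 0.419 -0.028  0.096]
mug [ 0.598 -0.049  0.096]
FL [0.475 0.248 0.09 ]
FR [0.478 0.107 0.09 ]
BL [0.651 0.258 0.112]
BR [0.657 0.111 0.112]
```

View pics/c1.png

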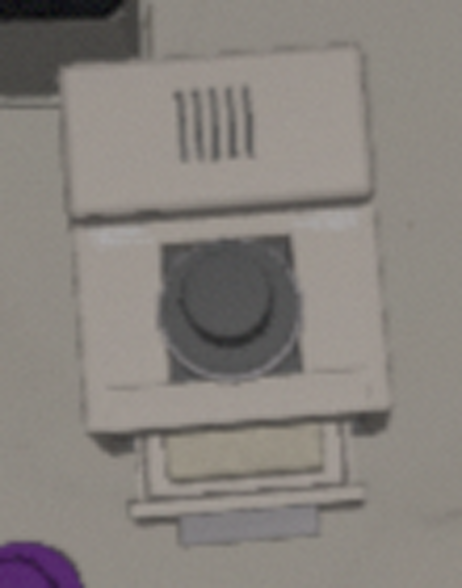

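The crop puts the knob top at (288.8,199.3), the ledge front edge at about (294.8,258.3), and the unit's yaw at about +3°. I'll set off along an arc, turning the tool so that joint 6 has room both ways.

```bash
cat >> h.py <<'E'
def go(x,y,z,deg,p0=None,d0=None):
    "tool-frame move from commanded pose (default: measured) to tool-down pose"
    def M(d):
        a=np.radians(d); return np.array([[-np.sin(a),np.cos(a),0],[np.cos(a),np.sin(a),0],[0,0,-1]]).T
    s=r.state(); p=np.array(s["ee_pos"]) if p0 is None else np.array(p0)
    W=R.from_rotvec(s["ee_rot"]).as_matrix() if d0 is None else M(d0)
    print((100*W.T@(np.array([x,y,z])-p)).round(2), R.from_matrix(W.T@M(deg)).as_rotvec().round(3))
E
python3 - <<'E'
from h import *
go(.5,-.3,.25,175)
go(.52,0,.25,235,(.5,-.3,.25),175)
go(.385,.172,.22,273.4,(.52,0,.25),235)
go(.385,.172,.039,273.4,(.385,.172,.22),273.4)
c=cam("top"); print(onz(c,294.8,258.3,.0485),onz(c,278.3,260,.0485),onz(c,311.2,256.7,.0485))
E
```

```text
[-31.84  18.61  -1.93] [ 1.000e-03  1.000e-03 -1.031e+00]
[-30.06   0.62   0.  ] [ 0.     0.    -1.047]
[-20.92  -6.35   3.  ] [ 0.    0.   -0.67]
[ 0.   0.  18.1] [0. 0. 0.]
[0.42486715 0.17320966 0.0485    ] [0.42214781 0.20793879 0.0485    ] [0.4273858  0.13863072 0.0485    ]
```

>>> send_rows(
  moves=[
    [-31.8,18.6,-1.9,0,0,-1.03],
    [-31.8,18.6,-1.9,0,0,-1.03],
    [-31.8,18.6,-1.9,0,0,-1.03],
    [-31.8,18.6,-1.9,0,0,-1.03],
    [-31.8,18.6,-1.9,0,0,-1.03],
    [-31.8,18.6,-1.9,0,0,-1.03],
    [-31.8,18.6,-1.9,0,0,-1.03],
    [-31.8,18.6,-1.9,0,0,-1.03],
  ],
  grip=0,
)

```text
time: 0.9
ee_pos: [0.5017, -0.2973, 0.2504]
ee_rot: [-2.13, 2.309, -0.0]
force: [0.2, -0.6, -0.4]
width: -0.0001
finger_force: 0.0
```

>>> send_rows(
  moves=[
    [-30.1,0.6,0,0,0,-1.05],
    [-30.1,0.6,0,0,0,-1.05],
    [-30.1,0.6,0,0,0,-1.05],
    [-30.1,0.6,0,0,0,-1.05],
    [-30.1,0.6,0,0,0,-1.05],
    [-30.1,0.6,0,0,0,-1.05],
    [-30.1,0.6,0,0,0,-1.05],
    [-30.1,0.6,0,0,0,-1.05],
  ],
)

```text
time: 1.7
ee_pos: [0.5201, 0.0013, 0.25]
ee_rot: [2.999, -0.933, -0.001]
force: [0.8, 0.3, -0.1]
width: 0.0
finger_force: 0.0
```

Run:
```python
from h import *
s=r.state();print(s["ee_pos"].round(3),s["joint_pos"].round(2),s["time"])
go(.385,.170,.22,274)
```

```text
[0.52  0.001 0.25 ] [ 0.38  0.09 -0.3  -0.   -1.19  0.59] 1.7
[-20.7   -6.22   3.01] [ 0.     0.001 -0.673]
```

>>> send_rows(
  moves=[
    [-20.7,-6.2,3,0,0,-0.67],
    [-20.7,-6.2,3,0,0,-0.67],
    [-20.7,-6.2,3,0,0,-0.67],
    [-20.7,-6.2,3,0,0,-0.67],
    [-20.7,-6.2,3,0,0,-0.67],
    [-20.7,-6.2,3,0,0,-0.67],
    [-20.7,-6.2,3,0,0,-0.67],
  ],
)

```text
time: 2.4
ee_pos: [0.3861, 0.1686, 0.2204]
ee_rot: [3.14, 0.09, 0.0]
force: [-0.2, 0.4, 0.1]
width: -0.0001
finger_force: 0.0
```

Run:
```python
from h import *
s=r.state();print(s["ee_pos"].round(3),s["joint_pos"].round(2),s["time"])
go(.39,.170,.039,274)
cv2.imwrite("pics/w1.png",r.read_camera("wrist"))
c=cam("wrist");print(proj(c,[.425,.173,.052]),proj(c,[.535,.18,.134]),c[1].round(3))
```

```text
[0.386 0.169 0.22 ] [ 0.88 -0.07 -0.53  0.   -1.11  0.74] 2.4
[ 0.4  -0.12 18.14] [ 0.    -0.    -0.013]
[317.53367293 176.65530616] [314.88112413  -3.44431735] [[ 0.057 -0.963 -0.265  0.454]
 [-0.998 -0.055 -0.015  0.172]
 [-0.     0.265 -0.964  0.363]
 [ 0.     0.     0.     1.   ]]
```

View pics/w1.png

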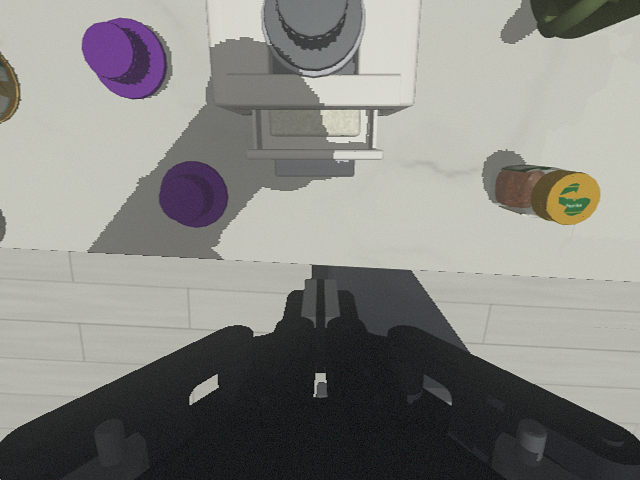

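The wrist view confirms the ledge at (315,176), against (317,177) predicted. I'll lower in front of it and push.

>>> send_rows(
  moves=[
    [0.4,0,4.5,0,0,0],
    [0.4,0,9,0,0,0],
    [0.4,0,13.5,0,0,0],
    [0.4,0,17,0,0,0],
    [0.4,0,18.1,0,0,0],
    [0.4,0,18.1,0,0,0],
  ],
)

```text
time: 3.05
ee_pos: [0.3897, 0.167, 0.0374]
ee_rot: [3.137, 0.088, -0.005]
force: [0.0, -1.2, 0.4]
width: -0.0001
finger_force: 0.0
```

>>> send_rows(
  moves=[
    [1,0,0,0,0,0],
    [2,0,0,0,0,0],
    [2.5,0,0,0,0,0],
    [3,0,0,0,0,0],
    [3.5,0,0,0,0,0],
    [4,0,0,0,0,0],
    [4.5,0,0,0,0,0],
    [4.5,0,0,0,0,0],
  ],
)

```text
time: 3.85
ee_pos: [0.4357, 0.1723, 0.0394]
ee_rot: [-3.14, -0.096, -0.001]
force: [-0.3, -1.3, -0.5]
width: 0.0001
finger_force: 0.0
```

>>> send_rows(
  moves=[
    [0.4,0,0,0,0,0],
    [0.8,0,0,0,0,0],
    [1.2,0,0,0,0,0],
    [1.2,0,0,0,0,0],
  ],
)

```text
time: 4.25
ee_pos: [0.4472, 0.1727, 0.0392]
ee_rot: [3.14, 0.096, -0.0]
force: [-0.2, -0.8, -0.4]
width: -0.0002
finger_force: 0.2
```

Run:
```python
from h import *
s=r.state();print(s["ee_pos"].round(4),s["force"].round(1))
im=r.read_camera("top"); cv2.imwrite("pics/c2.png",cv2.resize(im[130:290,225:345],None,fx=3.6,fy=3.6,interpolation=cv2.INTER_CUBIC))
w=r.read_camera("wrist");cv2.imwrite("pics/w2.png",w)
```

```text
[0.4472 0.1727 0.0392] [-0.2 -0.8 -0.4]
```

View pics/w2.png

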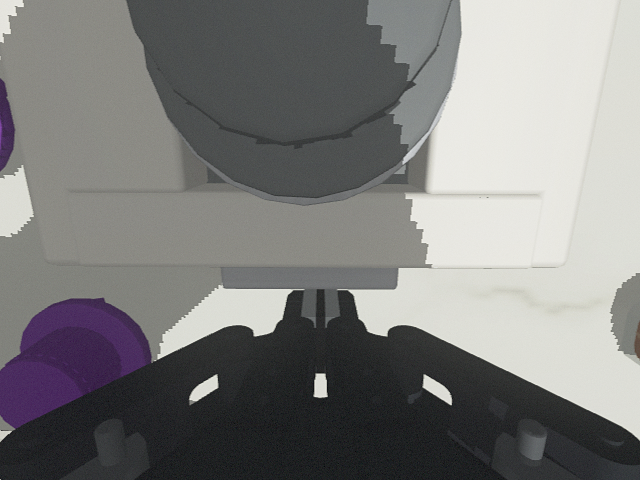

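The drawer panel is now under the front; only the ledge (rows 268–288) is proud. I'll measure how far, then press to make sure.

Run:
```python
from h import *
c=cam("wrist"); print(onz(c,310,288.5,.0535).round(4),onz(c,310,268,.09).round(4),onz(c,310,266,.087).round(4),onz(c,293,60,.134).round(4),[onz(c,u,203,.104).round(4) for u in(303,)])
```

```text
[0.4579 0.1777 0.0535] [0.4801 0.1778 0.09  ] [0.4797 0.1779 0.087 ] [0.5243 0.1811 0.134 ] [array([0.501 , 0.1802, 0.104 ])]
```

>>> send_rows(
  moves=[
    [0.4,0,0,0,0,0],
    [0.8,0,0,0,0,0],
    [0.8,0,0,0,0,0],
  ],
)

```text
time: 4.65
ee_pos: [0.454, 0.1728, 0.0391]
ee_rot: [3.139, 0.095, -0.003]
force: [-5.4, 1.1, 3.0]
width: -0.0003
finger_force: 2.9
```

>>> send_rows(
  moves=[
    [0.3,0,0,0,0,0],
    [0.6,0,0,0,0,0],
    [0.9,0,0,0,0,0],
    [1.1,0,0,0,0,0],
  ],
)

```text
time: 5.05
ee_pos: [0.4548, 0.1704, 0.0374]
ee_rot: [3.134, 0.09, -0.028]
force: [-63.0, 19.4, 37.7]
width: -0.0002
finger_force: 31.2
```

Run:
```python
from h import *
s=r.state();print(s["ee_pos"].round(4),s["force"].round(1))
w=r.read_camera("wrist");cv2.imwrite("pics/w3.png",w[200:330,180:460].repeat(2,0).repeat(2,1))
```

```text
[0.4548 0.1704 0.0374] [-63.   19.4  37.7]
```

View pics/w3.png

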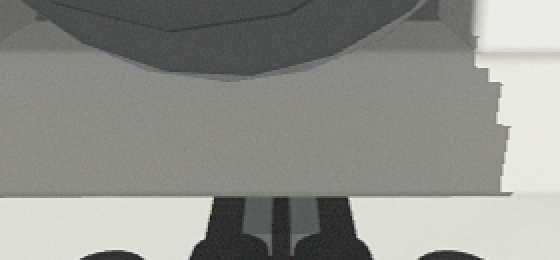

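The ledge is fully under the front edge and the arm met a hard stop, so the drawer is home. I'll back off.

>>> send_rows(
  moves=[
    [-1,0,0,0,0,0],
    [-4,0,0,0,0,0],
    [-6,0,0,0,0,0],
    [-6,0,0,0,0,0],
  ],
)

```text
time: 5.5
ee_pos: [0.4042, 0.1697, 0.0395]
ee_rot: [-3.14, -0.098, 0.0]
force: [0.2, 0.7, 0.5]
width: -0.0003
finger_force: 0.0
```

Run:
```python
from h import *
s=r.state();print(s["ee_pos"].round(4),s["force"].round(1))
w=r.read_camera("wrist");cv2.imwrite("pics/w4.png",w)
g=cv2.cvtColor(w,cv2.COLOR_BGR2HSV)
```

```text
[0.4042 0.1697 0.0395] [0.2 0.7 0.5]
```

View pics/w4.png

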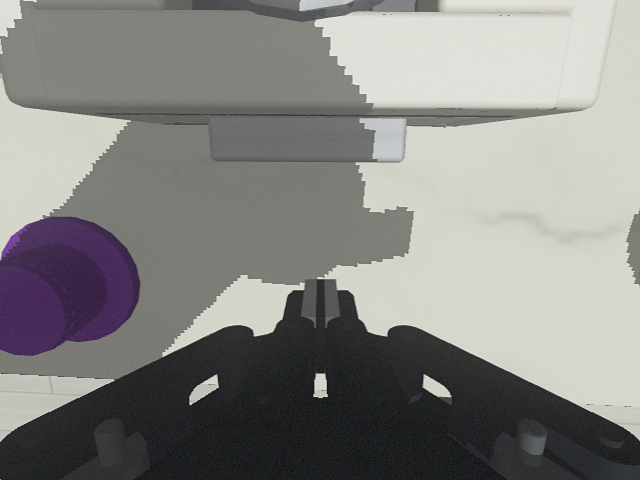

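>>> send_rows(
  moves=[
    [0,0,-5,0,0,0],
    [0,0,-10,0,0,0],
    [0,0,-15,0,0,0],
    [3,0,-19,0,0,0],
    [7,0,-19,0,0,0],
    [8,0,-19,0,0,0],
    [8,0,-19,0,0,0],
  ],
  grip=1,
)

```text
time: 6.25
ee_pos: [0.4876, 0.175, 0.2288]
ee_rot: [3.14, 0.093, -0.0]
force: [-0.8, 0.4, 0.3]
width: 0.0855
finger_force: 0.0
```

Run:
```python
from h import *
s=r.state();print(s["ee_pos"].round(4),s["joint_pos"].round(2))
w=r.read_camera("wrist");cv2.imwrite("pics/w5.png",w);c=cam("wrist")
for p in([.535,.18,.134],[.465,.175,.0535],[.48,.177,.09]):print(proj(c,p).round(1))
```

```text
[0.4876 0.175  0.2288] [ 0.72  0.1  -0.33  0.   -1.14  0.91]
[316.9 171.7]
[318.6 239.6]
[317.1 234. ]
```

View pics/w5.png

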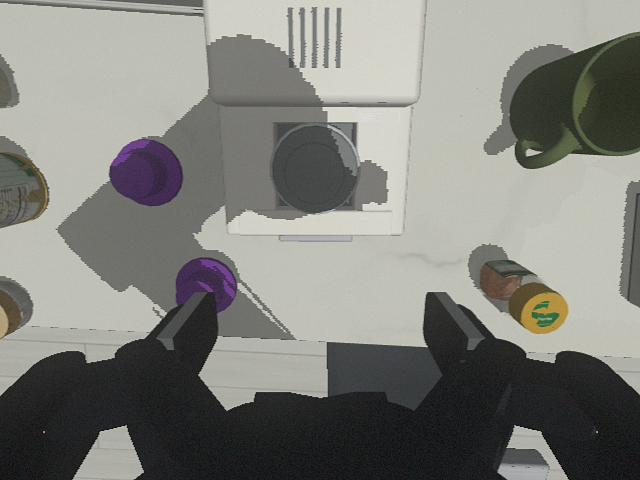

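The flange circle is centred at about (314.5,169), so the knob is at about (0.536,0.181). The drawer is home, with the ledge edge at row 240. I'll move over the knob and descend.

Run:
```python
from h import *
c=cam("wrist");print(onz(c,314.5,169,.102).round(4),onz(c,314.5,170,.134).round(4))
go(.536,.181,.108,274)
```

```text
[0.5344 0.182  0.102 ] [0.536  0.1817 0.134 ]
[ 5.   -0.34 12.05] [ 0.001  0.001 -0.01 ]
```

>>> send_rows(
  moves=[
    [3,-0.2,1,0,0,0],
    [4.9,-0.35,3,0,0,0],
    [4.9,-0.35,6,0,0,0],
    [4.9,-0.35,9,0,0,0],
    [4.9,-0.35,11,0,0,0],
    [4.9,-0.35,12,0,0,0],
    [4.9,-0.35,12,0,0,0],
  ],
)

```text
time: 7.0
ee_pos: [0.5334, 0.1812, 0.1081]
ee_rot: [3.139, 0.097, -0.004]
force: [-0.4, 0.0, 0.1]
width: 0.0854
finger_force: 0.0
```

>>> send_rows(
  moves=[
    [0,0,0,0,0,0],
    [0,0,0,0,0,0],
    [0,0,0,0,0,0],
    [0,0,0,0,0,0],
    [0,0,0,0,0,0],
    [0,0,0,0,0,0],
  ],
  grip=0,
  force=40,
)

```text
time: 7.6
ee_pos: [0.5351, 0.1821, 0.1107]
ee_rot: [-3.139, -0.097, -0.003]
force: [-1.6, 0.8, 5.7]
width: 0.0406
finger_force: 40.0
```

Run:
```python
from h import *
s=r.state();print({k:np.round(s[k],3) for k in("time","ee_pos","ee_rot","force","moment","width","finger_force","joint_pos")})
```

```text
{'time': np.float64(7.6), 'ee_pos': array([0.535, 0.182, 0.111]), 'ee_rot': array([-3.139e+00, -9.700e-02, -3.000e-03]), 'force': array([-1.586,  0.808,  5.733]), 'moment': array([0.194, 0.72 , 0.002]), 'width': np.float64(0.041), 'finger_force': np.float64(40.049), 'joint_pos': array([ 0.674,  0.287, -0.393,  0.   , -0.888,  0.958])}
```

>>> send_rows(
  moves=[
    [0,0,-0.1,0,0,-0.05],
    [0,0,-0.2,0,0,-0.1],
    [0,0,-0.2,0,0,-0.15],
    [0,0,-0.2,0,0,-0.2],
    [0,0,-0.2,0,0,-0.25],
    [0,0,-0.2,0,0,-0.25],
  ],
)

```text
time: 8.2
ee_pos: [0.5324, 0.1811, 0.1109]
ee_rot: [-3.104, -0.486, 0.006]
force: [-6.7, 1.9, 2.0]
width: 0.0407
finger_force: 43.2
```

Run:
```python
from h import *
s=r.state();print({k:np.round(s[k],3) for k in("time","ee_pos","ee_rot","force","moment","width","finger_force","joint_pos","tau")})
```

```text
{'time': np.float64(8.2), 'ee_pos': array([0.532, 0.181, 0.111]), 'ee_rot': array([-3.104, -0.486,  0.006]), 'force': array([-6.742,  1.895,  1.97 ]), 'moment': array([ 0.628,  2.671, -0.722]), 'width': np.float64(0.041), 'finger_force': np.float64(43.181), 'joint_pos': array([ 0.675,  0.286, -0.394, -0.002, -0.894,  1.208]), 'tau': array([ -1.517, -46.862,  26.524,   8.101,   1.696,   1.35 ])}
```

>>> send_rows(
  moves=[
    [0.2,0,0,0,0,0],
    [0.2,0,0,0,0,0],
    [0.2,0,0,0,0,-0.03],
    [0.2,0,0,0,0,-0.06],
    [0.2,0,0,0,0,-0.06],
  ],
  force=80,
)

```text
time: 8.7
ee_pos: [0.5349, 0.1817, 0.1114]
ee_rot: [-3.088, -0.578, 0.004]
force: [-4.8, 0.5, 3.9]
width: 0.0397
finger_force: 81.3
```

Run:
```python
from h import *
s=r.state();print({k:np.round(s[k],3) for k in("time","ee_pos","ee_rot","force","moment","finger_force","joint_pos")})
```

```text
{'time': np.float64(8.7), 'ee_pos': array([0.535, 0.182, 0.111]), 'ee_rot': array([-3.088, -0.578,  0.004]), 'force': array([-4.819,  0.532,  3.899]), 'moment': array([ 0.047,  2.123, -0.885]), 'finger_force': np.float64(81.252), 'joint_pos': array([ 0.673,  0.289, -0.389, -0.002, -0.895,  1.269])}
```

Ambiguous moment. I'll try the other way and compare.

>>> send_rows(
  moves=[
    [0,0,0,0,0,0.08],
    [0,0,0,0,0,0.16],
    [0,0,0,0,0,0.24],
    [0,0,0,0,0,0.32],
    [0,0,0,0,0,0.4],
    [0,0,0,0,0,0.4],
  ],
)

```text
time: 9.3
ee_pos: [0.5357, 0.1821, 0.1112]
ee_rot: [3.141, -0.047, -0.002]
force: [-2.6, 1.4, -1.0]
width: 0.0393
finger_force: 80.8
```

Run:
```python
from h import *
s=r.state();print({k:np.round(s[k],3) for k in("time","ee_pos","ee_rot","force","moment","finger_force","joint_pos")})
```

```text
{'time': np.float64(9.3), 'ee_pos': array([0.536, 0.182, 0.111]), 'ee_rot': array([ 3.141e+00, -4.700e-02, -2.000e-03]), 'force': array([-2.627,  1.425, -0.994]), 'moment': array([0.096, 0.932, 0.031]), 'finger_force': np.float64(80.78), 'joint_pos': array([ 0.673,  0.29 , -0.389, -0.001, -0.894,  0.868])}
```

Turning clockwise is nearly free (0.03 Nm against 0.9 Nm), so the thread is left-handed. I'll continue about 55° that way.

>>> send_rows(
  moves=[
    [0,0,0,0,0,0.12],
    [0,0,0,0,0,0.24],
    [0,0,0,0,0,0.36],
    [0,0,0,0,0,0.48],
    [0,0,0,0,0,0.6],
    [0,0,0,0,0,0.72],
    [0,0,0,0,0,0.84],
    [0,0,0,0,0,0.96],
  ],
)

```text
time: 10.1
ee_pos: [0.5362, 0.1824, 0.1113]
ee_rot: [-2.763, 1.494, 0.001]
force: [-1.5, 1.5, -1.3]
width: 0.0397
finger_force: 80.8
```

Run:
```python
from h import *
s=r.state();print({k:np.round(s[k],3) for k in("time","ee_pos","ee_rot","force","moment","finger_force","joint_pos")})
```

```text
{'time': np.float64(10.1), 'ee_pos': array([0.536, 0.182, 0.111]), 'ee_rot': array([-2.763e+00,  1.494e+00,  1.000e-03]), 'force': array([-1.51 ,  1.49 , -1.343]), 'moment': array([ 0.539,  0.577, -0.009]), 'finger_force': np.float64(80.832), 'joint_pos': array([ 0.673,  0.29 , -0.388, -0.001, -0.893, -0.093])}
```

>>> send_rows(
  moves=[
    [0,0,-0.3,0,0,0],
    [0,0,-0.6,0,0,0],
    [0,0,-0.9,0,0,0],
    [0,0,-0.9,0,0,0],
  ],
)

```text
time: 10.5
ee_pos: [0.5363, 0.1822, 0.1208]
ee_rot: [-2.767, 1.488, 0.0]
force: [-4.1, 0.3, 0.6]
width: 0.0394
finger_force: 80.9
```

It lifts with little force, so I'll raise it well clear and look.

>>> send_rows(
  moves=[
    [0,0,-2,0,0,0],
    [0,0,-4,0,0,0],
    [0,0,-6,0,0,0],
    [0,0,-8,0,0,0],
    [0,0,-10,0,0,0],
    [0,0,-11.5,0,0,0],
    [0,0,-11.5,0,0,0],
    [0,0,-11.5,0,0,0],
  ],
)

```text
time: 11.3
ee_pos: [0.5365, 0.1823, 0.2352]
ee_rot: [-2.765, 1.49, -0.0]
force: [0.9, 0.3, -1.9]
width: 0.0401
finger_force: 80.9
```

Run:
```python
from h import *
im=r.read_camera("side");cv2.imwrite("pics/s2.png",im[60:340,170:470].repeat(2,0).repeat(2,1))
s=r.state();print(s["ee_pos"],s["finger_force"],np.abs(s["qvel"]).max())
```

```text
[0.53611423 0.1820739  0.23455716] 80.92597246170044 0.009974401220919598
```

View pics/s2.png

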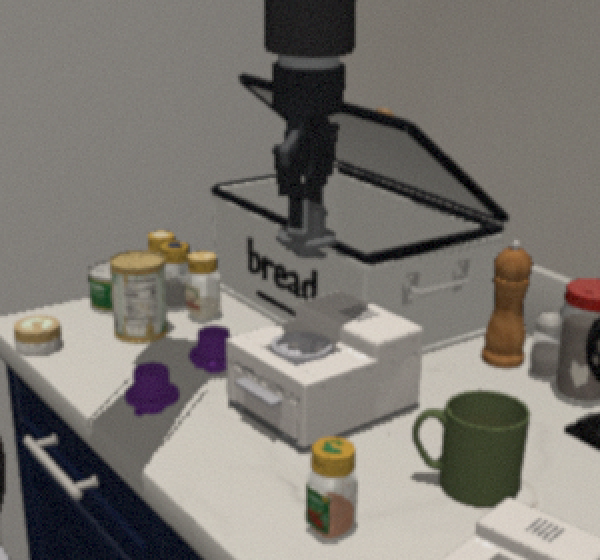

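The side view shows the cap level in the gripper, about 12 cm above the open neck. The drawer is closed and the bystanders are untouched.

```bash
python3 -c "
from rig import r
print(r.hand_in())"
```

```text
the job is handed in; nothing more can be done
None
```

I pushed the drawer home, then unscrewed the cap (the thread is left-handed) and handed in with it held level about 12 cm above the filter; the mug, jar and tin were not touched, but the hand-in returned no verdict.

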